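# Treadle a dryer ball into the dosing cup

## Robot

A 7-joint arm with a two-finger parallel gripper is mounted at the origin on the work surface. World frame = base frame: x ahead of the robot, y to its left, z up, the work surface at z = 0. Lengths are in m, angles in rad, forces in N, time in s.
With the tool pointing down it reaches from about 0.425 to 0.925 m from the base axis. Payload 6.8 kg.
Tool frame: the origin (TCP) lies midway between the tips of the shut fingers; the grasp point (between the pads) lies 19 mm behind it; z points along the fingers, y is the line along which they close (so a half turn about z gives the same grasp; the last joint's range is limited). The gripper opens to 85 mm and grips with 20 to 120 N. Pads are 22 mm wide; open, the fingers measure 114 mm over their backs; the gripper's body (76 mm by 85 mm) begins 54 mm behind the grasp point. The pads swing forward as they close: fully open they stand 13 mm farther back than shut.
Start: joints at [1.198, 0.477, 0.022, 1.555, -0.011, 1.109, -0.083], TCP at [0.177, -0.651, 0.231] pointing down, gripper open.
Joint ranges: [-2.96, 2.96], [-0.34, 2.1], [-1.41, 1.46], [0.24, 2.44], [-1.37, 4.51], [0.17, 1.92], [-2.96, 2.96]. Speed limits (rad/s): [2.39, 2.39, 3.14, 3.14, 3.14, 3.14, 3.14].

## Interface

Orientations are given as a unit quaternion [w, x, y, z].
In Python, from station import bot, imaging gives the robot as it stands.
- The arm moves only by the tool move_arm, never from a script. Its argument "commands" is a list that holds one entry, the list of rows, each a list of 7 numbers: the shift along the tool's x, y, z in m, then the turn, a rotation vector about the tool's x, y, z in degrees, then the finger opening in m, from 0 to 0.0854. In form: [[[x, y, z, rx, ry, rz, grip], ...]]. A call has 1 to 20 rows; each row shifts and turns the commanded pose from where the row before left it, along the tool's axes as they then stand; what a row does not reach is not made up. A row lasts 1/8 s, in which the tool goes at most 62.5 mm and 10.7 degrees, less where a joint would pass 70% of its speed; a pose out of reach is approached as far as the arm can. A call is refused whole if a number of a shift passes 0.0625 or a number of a turn 10.7, either way. A call with a gripper value outside its range is refused whole. The fingers move at their own pace and stop on an object; "squeeze" is the grip in N (left out, the last holds). Time passes only in rows, so rows that do not move let the fingers close. It gives the time, the measured TCP pose, the force, the opening and the grip force at its end, in the units of the state.
- bot.get_obs(): the state, without advancing time (a new reading comes with each control period).
- imaging.read_camera(name): name is "scene" or "side" or "wrist"; returns the picture (384x512x3 uint8, red, green, blue); there is no depth.
- imaging.calibration(name): a dict with "intrinsics" (3x3 intrinsics, pixels), "k1" (the pictures are not rectified: a ray, as slopes to the right and down, at radius r is drawn at 1 + k1 r^2 times it, then the intrinsics apply), "extrinsics" (4x4, takes a point from camera to world coordinates); the wrist camera has in their place "mount" (4x4, takes a point from camera to tool coordinates, whose origin is the TCP and whose axes are the flange's). Camera axes: x right, y down, z forward; pixel columns grow to the right and rows downward; lengths in m; the calibration is good to about 2 mm. A picture is of the moment at which its call begins: read the wrist's pose just before it. calibration takes no time and is no camera call.
- bot.hand_in(): hands the job in; it is judged then, once.
The state is a dict: "t": time; "q": joint angles; "joint_vel": joint speeds; "joint_torque": joint torques, N m; "eef_pos": TCP position; "tool_rot": TCP orientation; "contact_force": force on the tool from outside, world axes, zero at the start; "torque": the same for the moment, N m; "gripper_width": opening from 0.0 (shut) to 1.0 (fully open); "grasp_force": force on a finger pad.
Only numpy, scipy, OpenCV 4.12 (cv2) and the standard library are available. Lean on these libraries where they do the work, as an engineer would, in place of code of your own. Each camera call takes 0.05 s, during which the arm holds its last target. There are 200 camera calls.

## Task

Clear the scrubbing brush off the ball dispenser into the wooden tray, then stand the grey cup upright and centred on the round mat under the chute mouth. Then press the red pedal right down to its stop and hold it there until the yellow dryer ball has rolled into the cup, and let the pedal spring back up. Leave the brush in the tray and the cup with its ball on the mat, and do not shift the glass jar, the red tub, the white bottle or the peg box.

Things in the scene. Friction and masses are not known exactly. Their poses are not given: they have to be found in the camera images.
- dispenser: Fixed ball dispenser. Origin: centre of the round mat, on the ledge (z=0). Own axes: the blue chute runs back along +x, its mouth looks to -x; the red pedal is on the +y side; z up. Grey base plate 6 mm thick, x -105 to 150, y -120 to 160 mm. The chute stands on posts at x 94 to 144, y -35 to 35 mm.
- chute_lip (a point): Front edge of the chute's floor (top face), 35 mm behind the mat's centre, 104 mm up; underside 98 mm up. Axes as the dispenser's. Chute 76 mm wide, open on top, 123 mm long along +x, rising 10 deg; side walls 142 mm high here, 164 mm at the back (ball top 176 mm). An 80 mm high cup on the mat reaches 19 mm under the lip: lower it in front, then slide it in along +x.
- dam_top (a point): Top of the red dam across the chute that holds the ball back, at rest 16 mm above the chute floor. It is linked to the pedal, sinks with it, and frees the ball only in the last fifth of the pedal's travel. The ball then needs under a second to roll over the lip, and drops to about the mat's centre. Lowered, its foot is 85 mm above the ledge.
- mat (a point): Centre of the flat round black mat with an orange ring (116 mm diameter) on the dispenser's base plate, on the plate's top, z=6 mm. Axes as the dispenser's.
- pedal_pad (a point): Point to press: top face of the red pedal, midway across, 95 mm from its hinge, 15 mm from the free end. Plate 60 mm wide, 110 long, 8 thick. At rest it rises at 0.30 rad to its free end (-x); at the stop it is level and this point is at x -40, y 125, z 34 mm in the dispenser's frame, 28 mm lower. Pressing here takes about 4 N at first, 8 to 9 N at the stop.
- pedal_hinge (a point): Pedal's hinge line, along the dispenser's y axis, at x 55, y 125, z 30 mm in its frame.
- pedal (a joint): Pedal angle in rad: 0 at rest (up), 0.30 at its stop (fully down). A spring returns it.
- ball_center (a point): Centre of the yellow dryer ball, 60 mm diameter, 50 g, waiting in the chute.
- brush_center (a point): Centre (half-way up) of the loose scrubbing brush on the dispenser's base plate, bristles down: 180 mm along its x, 50 mm along its y, 40 mm high; green back over white bristles; about 160 g. Its long side runs roughly along the dispenser's y.
- cup_center (a point): Centre (half-way up) of the loose grey cup, open upward, 108 mm outside diameter, 80 mm high, wall 8 mm thick, floor 6 mm; about 150 g. Pinch the wall at the rim from above, one finger inside. It is the same all round; z is its axis.
- tray: Fixed open wooden tray, 250 mm along its x, 140 mm along its y, 28 mm high, walls and floor 5 mm thick. Origin: centre of its underside, on the ledge.
- jar_center (a point): Centre of a loose glass jar with a metal lid, 76 mm diameter, 115 mm high, standing close to the cup. To be left alone.
- tub_center (a point): Centre of a loose red stain tub with a white flip-top, 90 mm diameter, 108 mm high (its hinge sticks out 6 mm), standing close to the cup. To be left alone.
- pegbox_center (a point): Centre of a loose wooden peg box with a brass latch, 152 x 102 x 65 mm (x, y, z), standing beyond the tray. To be left alone.
- softener_center (a point): Centre of a loose white bottle with a blue cap, 58 mm diameter, 130 mm high, standing beside the dispenser next to the pedal. To be left alone.

How it is judged:
By the outcome, as a careful person would: the job done as asked, in the order asked, and still so for the second after the job is handed in, with the robot touching nothing.
It also fails if it takes over 72 s, if anything falls off the work surface, if the arm or the gripper's body presses on something with over 40 N, if the wrist force passes 120 N, or if a joint passes its speed limit or range.

## Working session

There is one attempt and no reset: what is moved stays moved. The work goes in short steps, Python scripts to look and compute and a tool call to move; the robot and the scene stay as the last step left them, time stands still between calls to the robot, and variables do not carry over. Pictures are saved under pics/ and viewed, at most 11 in all, crops included, and the job is handed in when it is done.

Besides the shell and the picture viewer there is one more tool, called after "Emit:" as name(argument=value, ...), one argument or row to a line, values as JSON. move_arm: Moves the arm, as the interface text tells. Its arguments: {"type":"object","properties":{"commands":{"type":"array","items":{"type":"array","items":{"type":"array","items":{"type":"number"}}}},"squeeze":{"type":"number"}},"required":["commands"]}

```bash
mkdir -p pics; ls; python3 - <<'E'
from station import bot, imaging
import cv2
o=bot.get_obs();print({k:(v if not hasattr(v,'tolist') else v.tolist()) for k,v in o.items()})
for n in ["scene","side","wrist"]:
    c=imaging.calibration(n);print(n,{k:(v.round(4).tolist() if hasattr(v,'round') and hasattr(v,'tolist') else v) for k,v in c.items()})
    cv2.imwrite(f"pics/{n}0.png",imaging.read_camera(n)[:,:,::-1])
E
```

```text
pics
{'t': 0.0, 'q': [1.197887769320188, 0.4778135361586983, 0.02237625238042851, 1.5564328358558064, -0.011468037268932967, 1.1093022684935692, -0.08309954934808601], 'joint_vel': [-0.0007008924208432106, 0.0001636262924781909, -0.0011070446249858718, -0.00025187362823585256, 0.001347133542121084, -0.0019285110631370604, -0.00022202514379927006], 'joint_torque': [0.0010621483306749724, -59.64391350746155, 1.6085542738437653, -28.119971752166748, 0.012539837916847318, 0.009377262031193823, 2.674820365200503e-06], 'eef_pos': [0.17646693673954253, -0.6509210769138994, 0.23032529034095195], 'tool_rot': [-0.000889332545204839, 0.9912466698117669, 0.1320197129028974, -0.00020995176273180629], 'contact_force': [-0.2761667883847827, 0.3092140263139822, -0.08309743395266675], 'torque': [3.39206215118813e-05, -0.008382058516215098, 0.029668500273425668], 'grasp_force': 0.0, 'gripper_width': 1.0042244739063377}
scene {'intrinsics': [[362.402, 0.0, 255.9802], [0.0, 362.402, 188.0579], [0.0, 0.0, 1.0]], 'k1': -0.030712386389463164, 'extrinsics': [[0.7719, 0.5342, -0.3446, 0.9691], [0.6357, -0.6465, 0.4219, -0.5421], [0.0026, -0.5447, -0.8386, 1.1092], [0.0, 0.0, 0.0, 1.0]]}
side {'intrinsics': [[352.0765, 0.0, 258.6046], [0.0, 352.0765, 193.7203], [0.0, 0.0, 1.0]], 'k1': 0.031796866564398236, 'extrinsics': [[-0.7984, -0.4613, 0.387, 0.1864], [-0.6021, 0.6177, -0.5058, 0.4519], [-0.0057, -0.6369, -0.771, 0.861], [0.0, 0.0, 0.0, 1.0]]}
wrist {'intrinsics': [[264.3367, 0.0, 258.4905], [0.0, 264.3367, 193.7772], [0.0, 0.0, 1.0]], 'k1': 0.01384503608277459, 'mount': [[-0.0006, -0.9602, -0.2794, 0.0728], [1.0, -0.0005, -0.0005, 0.0007], [0.0004, -0.2794, 0.9602, -0.1422], [0.0, 0.0, 0.0, 1.0]]}
```

View pics/scene0.png

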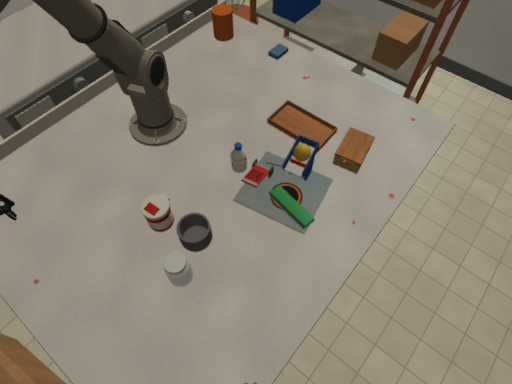

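View pics/side0.png

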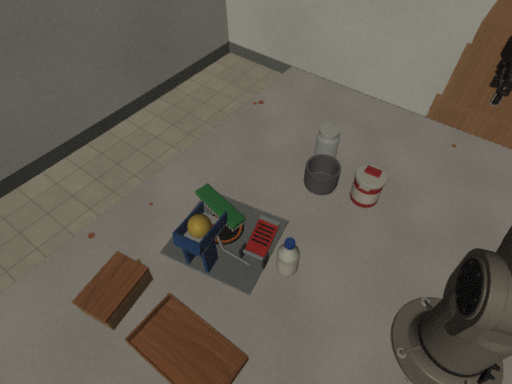

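Both views show the robot, tub (scene 158,212), jar (177,268), cup (194,231), bottle (239,158), plate with chute (300,155), brush (291,206), pedal (258,175), tray (302,125) and peg box (354,149). Next I measure them.

```bash
cat > h.py <<'E'
import numpy as np, cv2
from scipy.spatial.transform import Rotation as R
from station import bot, imaging
def cam(n):
    c=imaging.calibration(n); K=np.array(c["intrinsics"]); k=c["k1"]
    if "extrinsics" in c: T=np.array(c["extrinsics"])
    else:
        o=bot.get_obs(); q=np.array(o["tool_rot"]); W=np.eye(4)
        W[:3,:3]=R.from_quat(q[[1,2,3,0]]).as_matrix(); W[:3,3]=o["eef_pos"]; T=W@np.array(c["mount"])
    return K,k,T
def grab(n):
    C=cam(n); return C,imaging.read_camera(n)[:,:,::-1].copy()
def rays(C,uv):
    K,k,T=C
    p=cv2.undistortPoints(np.float64(uv).reshape(-1,1,2),K,np.array([k,0,0,0.]))[:,0]
    return T[:3,3],np.c_[p,np.ones(len(p))]@T[:3,:3].T
def onplane(C,uv,z):
    o,d=rays(C,uv); return o+d*((z-o[2])/d[:,2])[:,None]
def proj(C,P):
    K,k,T=C; P=np.atleast_2d(P); Ti=np.linalg.inv(T)
    return cv2.projectPoints(P@Ti[:3,:3].T+Ti[:3,3],np.zeros(3),np.zeros(3),K,np.array([k,0,0,0.]))[0][:,0]
def tri(C1,u1,C2,u2):
    o1,d1=rays(C1,u1);o2,d2=rays(C2,u2);d1=d1[0];d2=d2[0]
    s=np.linalg.lstsq(np.c_[d1,-d2],o2-o1,rcond=None)[0];a=o1+s[0]*d1;b=o2+s[1]*d2
    return (a+b)/2,np.linalg.norm(a-b)
E
python3 - <<'E'
from h import *
np.set_printoptions(precision=4,suppress=True)
I={n:cv2.imread(f"pics/{n}0.png") for n in("scene","side")}
def big(m):
    c,_=cv2.findContours(m.astype(np.uint8),0,cv2.CHAIN_APPROX_NONE); return max(c,key=cv2.contourArea)
for n,im in I.items():
    C=cam(n); h,s,v=cv2.split(cv2.cvtColor(im,cv2.COLOR_BGR2HSV))
    g=big((h>45)&(h<80)&(s>110)); P=onplane(C,g[:,0],.046)[:,:2].astype(np.float32)
    r=cv2.minAreaRect(P); print(n,"brush",r,cv2.contourArea(g))
    y=big((h>15)&(h<32)&(s>120)&(v>90)&(np.indices(h.shape)[1]<400)); print("ball px",cv2.minEnclosingCircle(y), cv2.contourArea(y))
    b=(h>105)&(h<125)&(s>120);b2=big(b); print("blue",cv2.boundingRect(b2))
    # cup dark grey
    m=(s<60)&(v<100); u=(180,200,40,40) if n=="scene" else (300,150,45,48)
    mm=np.zeros_like(m);mm[u[1]:u[1]+u[3]+15,u[0]-6:u[0]+u[2]]=1
    c=big(m&mm); print("cup",cv2.boundingRect(c)); c3=onplane(C,c[:,0],.08); print("rimfit",cv2.minEnclosingCircle(c3[:,:2].astype(np.float32)))
    # tray/wood
    w=(h>4)&(h<18)&(s>100)&(v>40); cs,_=cv2.findContours(w.astype(np.uint8),0,cv2.CHAIN_APPROX_NONE)
    for q in cs:
        if cv2.contourArea(q)>500 : print("wood",cv2.boundingRect(q),cv2.minAreaRect(onplane(C,q[:,0],.028)[:,:2].astype(np.float32)))
    cv2.imwrite(f"pics/{n}_z.png",cv2.resize(im[110:280,110:380] if n=="scene" else im[110:380,70:400],None,fx=2.4 if n=="side" else 2.9,fy=2.4 if n=="side" else 2.9,interpolation=cv2.INTER_CUBIC)[:600,:800])
E
```

```text
scene brush ((0.6669284105300903, 0.01600370556116104), (0.05307183787226677, 0.17948192358016968), 79.09076690673828) 638.5
ball px ((302.21429443359375, 150.07142639160156), 7.840983867645264) 126.0
blue (273, 0, 47, 23)
cup (177, 213, 35, 39)
rimfit ((0.4991428256034851, -0.27414411306381226), 0.06733033806085587)
wood (0, 334, 66, 50) ((0.4065427780151367, -0.8657792806625366), (0.2537308931350708, 0.09804195910692215), 7.214997291564941)
wood (333, 127, 42, 46) ((0.6965071558952332, 0.37812989950180054), (0.10412546247243881, 0.20129387080669403), 10.14638900756836)
wood (268, 100, 69, 51) ((0.4708283543586731, 0.3539889454841614), (0.25510644912719727, 0.15439772605895996), 0.34246769547462463)
wood (372, 10, 57, 60) ((0.5071536302566528, 1.1427247524261475), (0.20161542296409607, 0.4751701354980469), 0.5160003304481506)
wood (404, 0, 50, 98) ((0.6394291520118713, 1.2107162475585938), (0.042577341198921204, 0.8932958245277405), 10.420312881469727)
wood (211, 0, 47, 41) ((-0.21423885226249695, 0.737084686756134), (0.24520525336265564, 0.3388579785823822), 47.65317916870117)
side brush ((0.6621693968772888, 0.01993587054312229), (0.04969745874404907, 0.17912672460079193), 79.75892639160156) 709.0
ball px ((197.62269592285156, 226.11962890625), 11.137157440185547) 319.0
blue (173, 233, 32, 30)
cup (303, 150, 38, 45)
rimfit ((0.4687824249267578, -0.2547217607498169), 0.10046763718128204)
wood (125, 293, 123, 91) ((0.46512800455093384, 0.36171644926071167), (0.2531956136226654, 0.13934364914894104), 0.31645551323890686)
wood (72, 252, 80, 78) ((0.710349977016449, 0.3627890348434448), (0.1367577761411667, 0.16348208487033844), 9.775442123413086)
wood (427, 0, 85, 149) ((0.3214987814426422, -1.3341403007507324), (0.2767477333545685, 1.2428741455078125), 13.127715110778809)
```

View pics/scene_z.png

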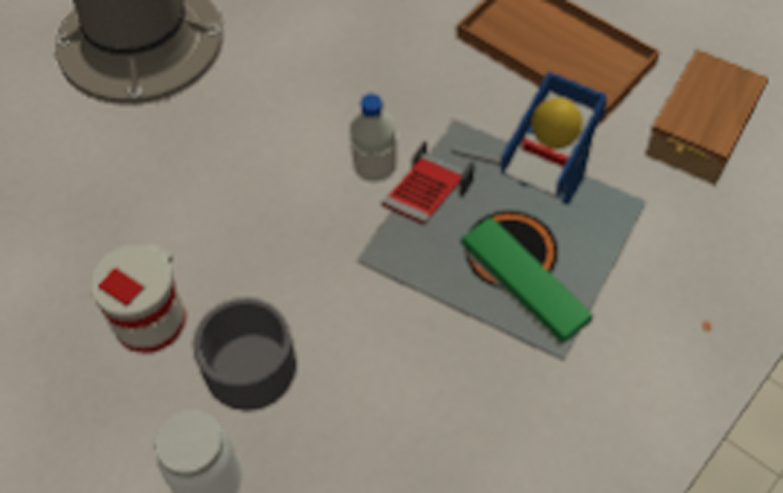

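View pics/side_z.png

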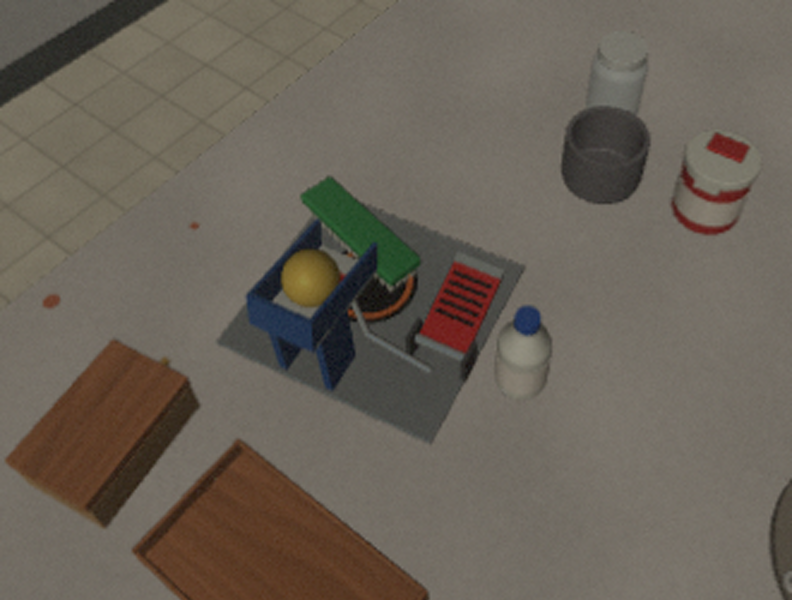

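The zoomed crops show the plate corners, cup rim, jar lid and tub lid clearly. I turn those pixels into positions.

```bash
python3 - <<'E'
from h import *
np.set_printoptions(precision=4,suppress=True)
S=cam("scene");D=cam("side")
s=lambda u:np.array([u],float)/2.9+[110,110]
d=lambda u:np.array([u],float)/2.4+[70,110]
for n,a,b in [("cuprim",(244,341),(607,139)),("jar",(190,442),(625,50)),("tub",(135,280),(722,158)),("bottle",(371,103),(529,318)),("ball",(557,122),(310,278))]:
    p=tri(S,s(a),D,d(b));print(n,*p)
for n,a,z in[("jar",(190,442),.115),("tub",(135,280),.108),("cup",(244,341),.08)]: print(n,onplane(S,s(a),z))
for n,b,z in[("jar",(625,50),.115),("tub",(722,158),.108),("cup",(607,139),.08)]: print(n,onplane(D,d(b),z))
loc={"AA":(150,160),"BA":(150,-120),"BB":(-105,-120),"AB":(-105,160)}
sc={"AA":(452,121),"BA":(644,203),"BB":(565,357),"AB":(359,262)}
sd={"AA":(432,442),"BA":(219,341),"AB":(524,266)}
L=[];W=[]
for k,v in sc.items(): L.append(loc[k]);W.append(onplane(S,s(v),.006)[0]);print(k,W[-1])
for k,v in sd.items(): L.append(loc[k]);W.append(onplane(D,d(v),.006)[0]);print(k,W[-1])
L=np.array(L)/1000;W=np.array(W)[:,:2]
rot,_=R.align_vectors(np.c_[W-W.mean(0),0*W[:,0]],np.c_[L-L.mean(0),0*L[:,0]])
M=rot.as_matrix()[:2,:2];t=W.mean(0)-M@L.mean(0);print("disp",t,np.degrees(np.arctan2(M[1,0],M[0,0])));print("res",W-(L@M.T+t))
for n,l in[("pad",(-.04,.125)),("hinge",(.055,.125)),("lip",(.035,0)),("post",(.12,0))]:print(n,M@l+t)
E
```

```text
cuprim [ 0.486  -0.2635  0.0743] 0.0034551306791504935
jar [ 0.5388 -0.3888  0.1088] 0.0062121793959603695
tub [ 0.3496 -0.2943  0.0997] 0.006057325091163253
bottle [0.4023 0.0478 0.1269] 0.003853202534202331
ball [0.6009 0.1526 0.1472] 0.0025005712731092475
jar [[ 0.5442 -0.3881  0.115 ]]
tub [[ 0.3577 -0.2951  0.108 ]]
cup [[ 0.4902 -0.2642  0.08  ]]
jar [[ 0.5338 -0.3845  0.115 ]]
tub [[ 0.3457 -0.2888  0.108 ]]
cup [[ 0.4826 -0.2596  0.08  ]]
AA [0.4384 0.1672 0.006 ]
BA [0.7097 0.2191 0.006 ]
BB [ 0.7573 -0.0219  0.006 ]
AB [ 0.4881 -0.0775  0.006 ]
AA [0.4335 0.1687 0.006 ]
BA [0.7053 0.2194 0.006 ]
AB [ 0.4825 -0.0786  0.006 ]
disp [0.6207 0.053 ] 101.19596245814283
res [[ 0.0038 -0.0019]
 [ 0.0004 -0.0043]
 [-0.0015  0.0047]
 [ 0.004   0.0035]
 [-0.0011 -0.0004]
 [-0.004  -0.0041]
 [-0.0017  0.0024]]
pad [ 0.5058 -0.0105]
hinge [0.4874 0.0827]
lip [0.6139 0.0874]
post [0.5974 0.1707]
```

```bash
cat >> h.py <<'E'
from scipy.linalg import logm,expm
def go(p,yaw,n=None,start=None):
    """row to repeat n times that brings the tool to p pointing down, tool x at heading yaw (deg)"""
    A=np.eye(4);B=np.eye(4)
    if start is None:
        o=bot.get_obs();q=np.array(o["tool_rot"]);A[:3,:3]=R.from_quat(q[[1,2,3,0]]).as_matrix();A[:3,3]=o["eef_pos"]
    else: A[:3,:3]=(R.from_euler('z',start[3],degrees=True)*R.from_euler('x',180,degrees=True)).as_matrix();A[:3,3]=start[:3]
    B[:3,:3]=(R.from_euler('z',yaw,degrees=True)*R.from_euler('x',180,degrees=True)).as_matrix();B[:3,3]=p
    G=np.linalg.inv(A)@B; rv=np.degrees(R.from_matrix(G[:3,:3]).as_rotvec())
    n=n or int(max(np.ceil(np.linalg.norm(G[:3,3])/.045),np.ceil(np.linalg.norm(rv)/9),1))
    D=expm(np.real(logm(G))/n); r=np.degrees(R.from_matrix(D[:3,:3]).as_rotvec())
    print("n",n,"row",np.r_[D[:3,3].round(4),r.round(2)].tolist())
E
python3 -c "
from h import *
go([.6645,.018,.25],-10.6,20)"
```

```text
n 20 row [0.0263, -0.0324, -0.001, -0.0, 0.0, 1.29]
```

Emit:
move_arm(
  commands=[
    [[0.0263,-0.0324,-0.001,0,0,1.29,0.0854],[0.0263,-0.0324,-0.001,0,0,1.29,0.0854],[0.0263,-0.0324,-0.001,0,0,1.29,0.0854],[0.0263,-0.0324,-0.001,0,0,1.29,0.0854],[0.0263,-0.0324,-0.001,0,0,1.29,0.0854],[0.0263,-0.0324,-0.001,0,0,1.29,0.0854],[0.0263,-0.0324,-0.001,0,0,1.29,0.0854],[0.0263,-0.0324,-0.001,0,0,1.29,0.0854],[0.0263,-0.0324,-0.001,0,0,1.29,0.0854],[0.0263,-0.0324,-0.001,0,0,1.29,0.0854],[0.0263,-0.0324,-0.001,0,0,1.29,0.0854],[0.0263,-0.0324,-0.001,0,0,1.29,0.0854],[0.0263,-0.0324,-0.001,0,0,1.29,0.0854],[0.0263,-0.0324,-0.001,0,0,1.29,0.0854],[0.0263,-0.0324,-0.001,0,0,1.29,0.0854],[0.0263,-0.0324,-0.001,0,0,1.29,0.0854],[0.0263,-0.0324,-0.001,0,0,1.29,0.0854],[0.0263,-0.0324,-0.001,0,0,1.29,0.0854],[0.0263,-0.0324,-0.001,0,0,1.29,0.0854],[0.0263,-0.0324,-0.001,0,0,1.29,0.0854]],
  ],
)

```text
t: 2.65
eef_pos: [0.6656, 0.0177, 0.251]
tool_rot: [0.0, 0.996, -0.093, -0.0]
contact_force: [-0.9, -0.7, 0.1]
gripper_width: 1.001
grasp_force: 0.0
```

```bash
python3 - <<'E'
from h import *
np.set_printoptions(precision=4,suppress=True)
C,im=grab("wrist");o=bot.get_obs();print(o["t"],o["eef_pos"],o["tool_rot"],np.round(o["q"],2))
np.save("pics/C1.npy",np.array([C[2]]));cv2.imwrite("pics/w1.png",im)
cv2.imwrite("pics/w1v.png",cv2.resize(im,(768,576),interpolation=cv2.INTER_CUBIC))
h,s,v=cv2.split(cv2.cvtColor(im,cv2.COLOR_BGR2HSV))
c,_=cv2.findContours(((h>45)&(h<80)&(s>110)).astype(np.uint8),0,cv2.CHAIN_APPROX_NONE);g=max(c,key=cv2.contourArea)
print(cv2.minAreaRect(onplane(C,g[:,0],.046)[:,:2].astype(np.float32)),cv2.boundingRect(g))
E
```

```text
2.7 [0.6685 0.0234 0.2508] [-0.002   0.9959 -0.091   0.0008] [ 0.09  0.47 -0.31  1.53  0.15  1.16 -2.  ]
((0.670363187789917, 0.021389588713645935), (0.050557538866996765, 0.1750309318304062), 79.66748809814453) (237, 101, 38, 131)
```

View pics/w1v.png

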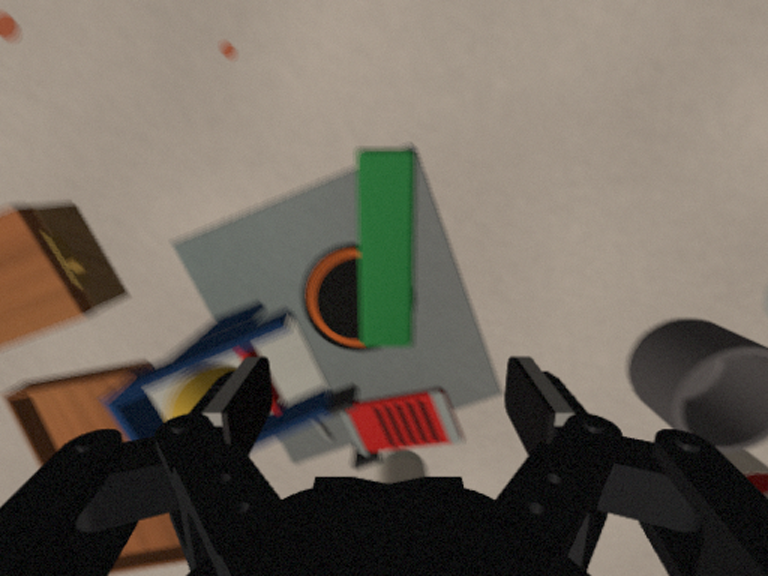

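The wrist view shows the brush (385,247 in the 1.5x picture) lying over the mat's ring (355,297), clear of the chute. The three estimates agree within 5 mm: centre about (0.668, 0.020), heading -10.3°.

```bash
python3 -c "
from h import *
go([.668,.020,.010],-10.3,7)"
```

```text
n 7 row [-0.0, 0.0006, 0.0344, -0.03, -0.01, -0.02]
```

Emit:
move_arm(
  commands=[
    [[0,0.0006,0.0344,0,0,0,0.0854],[0,0.0006,0.0344,0,0,0,0.0854],[0,0.0006,0.0344,0,0,0,0.0854],[0,0.0006,0.0344,0,0,0,0.0854],[0,0.0006,0.0344,0,0,0,0.0854],[0,0.0006,0.0344,0,0,0,0.0854],[0,0.0006,0.0344,0,0,0,0.0854],[0,0,0,0,0,0,0.0854],[0,0,0,0,0,0,0.0854],[0,0,0,0,0,0,0.03],[0,0,0,0,0,0,0.03],[0,0,0,0,0,0,0.03],[0,0,0,0,0,0,0.03]],
  ],
  squeeze=40,
)

```text
t: 4.32
eef_pos: [0.6653, 0.0132, 0.0121]
tool_rot: [-0.0, 0.996, -0.093, 0.001]
contact_force: [-1.1, 0.8, 6.2]
gripper_width: 0.579
grasp_force: 42.7
```

```bash
python3 -c "
from h import *
go([.467,.361,.262],0.3,11,start=[.6653,.0132,.262,-10.6])"
```

```text
n 11 row [-0.0211, -0.0297, -0.0, -0.0, 0.0, -0.99]
```

Emit:
move_arm(
  commands=[
    [[0,0,-0.02,0,0,0,0.03],[0,0,-0.04,0,0,0,0.03],[0,0,-0.04,0,0,0,0.03],[0,0,-0.05,0,0,0,0.03],[0,0,-0.05,0,0,0,0.03],[0,0,-0.03,0,0,0,0.03],[0,0,-0.02,0,0,0,0.03]],
  ],
)

```text
t: 5.2
eef_pos: [0.6642, 0.0125, 0.2632]
tool_rot: [-0.0, 0.996, -0.093, 0.001]
contact_force: [-0.8, -0.6, -2.6]
gripper_width: 0.583
grasp_force: 42.2
```

Emit:
move_arm(
  commands=[
    [[-0.0211,-0.0297,0,0,0,-0.99,0.03],[-0.0211,-0.0297,0,0,0,-0.99,0.03],[-0.0211,-0.0297,0,0,0,-0.99,0.03],[-0.0211,-0.0297,0,0,0,-0.99,0.03],[-0.0211,-0.0297,0,0,0,-0.99,0.03],[-0.0211,-0.0297,0,0,0,-0.99,0.03],[-0.0211,-0.0297,0,0,0,-0.99,0.03],[-0.0211,-0.0297,0,0,0,-0.99,0.03],[-0.0211,-0.0297,0,0,0,-0.99,0.03],[-0.0211,-0.0297,0,0,0,-0.99,0.03],[-0.0211,-0.0297,0,0,0,-0.99,0.03],[0,0,0,0,0,0,0.03],[0,0,0,0,0,0,0.03],[0,0,0.04,0,0,0,0.03],[0,0,0.04,0,0,0,0.03],[0,0,0.04,0,0,0,0.03]],
  ],
)

```text
t: 7.2
eef_pos: [0.467, 0.3583, 0.1393]
tool_rot: [0.001, 1.0, 0.001, 0.0]
contact_force: [-0.7, -0.9, -1.5]
gripper_width: 0.576
grasp_force: 42.2
```

```bash
python3 - <<'E'
from h import *
np.set_printoptions(precision=4,suppress=True)
# check tray position from the wrist, from its rim colour, and from the scene
o=bot.get_obs();print(o["eef_pos"],np.round(o["q"],2))
C,im=grab("wrist");cv2.imwrite("pics/w2.png",im)
h,s,v=cv2.split(cv2.cvtColor(im,cv2.COLOR_BGR2HSV))
c,_=cv2.findContours(((h>3)&(h<20)&(s>90)&(v>30)).astype(np.uint8),0,cv2.CHAIN_APPROX_NONE)
for g in c:
    if cv2.contourArea(g)>800: print(cv2.boundingRect(g),cv2.minAreaRect(onplane(C,g[:,0],.028)[:,:2].astype(np.float32)))
cv2.imwrite("pics/w2v.png",cv2.resize(im,(640,480)))
E
```

```text
[0.467  0.3583 0.1393] [-0.41  0.48 -0.46  1.83  0.27  0.9  -2.56]
(176, 55, 157, 186) ((0.5034520626068115, 0.3617241680622101), (0.17524199187755585, 0.13595543801784515), 0.2316378355026245)
```

View pics/w2v.png

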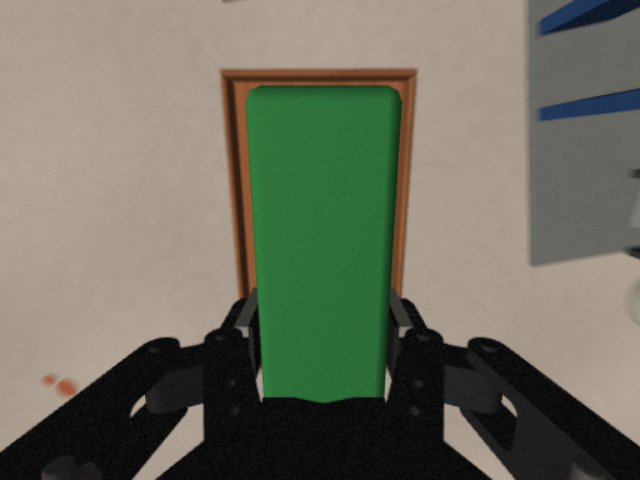

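The brush hangs over the tray, lined up with it: tray sides at columns 225 and 412, brush between them. I lower and release.

Emit:
move_arm(
  commands=[
    [[0,-0.003,0.04,0,0,0,0.03],[0,0,0.04,0,0,0,0.03],[0,0,0.03,0,0,0,0.03],[0,0,0.014,0,0,0,0.03],[0,0,0,0,0,0,0.03],[0,0,0,0,0,0,0.066],[0,0,0,0,0,0,0.066],[0,0,0,0,0,0,0.066],[0,0,-0.02,0,0,0,0.066],[0,0,-0.04,0,0,0,0.066],[0,0,-0.05,0,0,0,0.066],[0,0,-0.06,0,0,0,0.0854],[0,0,-0.06,0,0,0,0.0854],[0,0,-0.03,0,0,0,0.0854],[0,0,0,0,0,0,0.0854]],
  ],
)

```text
t: 9.12
eef_pos: [0.4665, 0.3645, 0.2811]
tool_rot: [-0.002, 1.0, 0.002, 0.003]
contact_force: [-0.0, -0.4, -0.2]
gripper_width: 1.002
grasp_force: 0.0
```

Emit:
move_arm(
  commands=[
    [[0,0,0,0,0,-9,0.0854],[0,0,0,0,0,-9,0.0854],[0,0,0,0,0,-9,0.0854],[0,0,0,0,0,-9,0.0854],[0,0,0,0,0,-9,0.0854],[0,0,0,0,0,-9,0.0854],[0,0,0,0,0,-9,0.0854],[0,0,0,0,0,-9,0.0854],[0,0,0,0,0,-9,0.06],[0,0,0,0,0,-9,0.05]],
  ],
)

```text
t: 10.38
eef_pos: [0.4651, 0.3626, 0.2759]
tool_rot: [0.0, 0.703, 0.711, -0.001]
contact_force: [-0.5, -0.3, -0.1]
gripper_width: 0.603
grasp_force: 0.0
```

Emit:
move_arm(
  commands=[
    [[-0.0417,0.0047,0.002,0,0,0,0.045],[-0.0417,0.0047,0.002,0,0,0,0.045],[-0.0417,0.0047,0.002,0,0,0,0.045],[-0.0417,0.0047,0.002,0,0,0,0.045],[-0.0417,0.0047,0.002,0,0,0,0.045],[-0.0417,0.0047,0.002,0,0,0,0.045],[-0.0417,0.0047,0.002,0,0,0,0.045],[-0.0417,0.0047,0.002,0,0,0,0.045],[-0.0417,0.0047,0.002,0,0,0,0.045],[-0.0417,0.0047,0.002,0,0,0,0.045],[-0.0417,0.0047,0.002,0,0,0,0.045],[-0.0417,0.0047,0.002,0,0,0,0.045],[-0.0417,0.0047,0.002,0,0,0,0.045],[-0.0417,0.0047,0.002,0,0,0,0.045],[-0.0417,0.0047,0.002,0,0,0,0.045],[0,0,0,0,0,0,0.045],[0,0,0,0,0,0,0.045],[0,0,0,0,0,0,0.045]],
  ],
)

```text
t: 12.62
eef_pos: [0.5391, -0.2603, 0.2466]
tool_rot: [-0.0, 0.705, 0.71, 0.0]
contact_force: [0.5, -0.1, 0.6]
gripper_width: 0.529
grasp_force: 0.0
```

```bash
python3 - <<'E'
from h import *
np.set_printoptions(precision=4,suppress=True)
C,im=grab("wrist");o=bot.get_obs();print(o["t"],o["eef_pos"],o["tool_rot"],np.round(o["q"],2))
cv2.imwrite("pics/w3.png",im);cv2.imwrite("pics/w3v.png",cv2.resize(im,(768,576),interpolation=cv2.INTER_CUBIC))
print(proj(C,[[.486,-.262,.08],[.54,-.262,.08],[.432,-.262,.08],[.486,-.208,.08],[.486,-.316,.08]]))
for n in("scene","side"):
    cv2.imwrite(f"pics/{n}1.png",grab(n)[1])
# mat ring in scene/side, now uncovered
for n in("scene","side"):
    C=cam(n);im=cv2.imread(f"pics/{n}1.png");h,s,v=cv2.split(cv2.cvtColor(im,cv2.COLOR_BGR2HSV))
    m=((h>4)&(h<20)&(s>120));mm=np.zeros_like(m);u=(255,165,65,55) if n=="scene" else (200,190,60,65);mm[u[1]:u[1]+u[3],u[0]:u[0]+u[2]]=1;m&=mm
    pts=np.argwhere(m)[:,::-1];P=onplane(C,pts,.006)[:,:2]
    print(n,len(P),P.min(0),P.max(0),cv2.minEnclosingCircle(P.astype(np.float32)))
    A=np.c_[2*P,np.ones(len(P))];x=np.linalg.lstsq(A,(P**2).sum(1),rcond=None)[0];print("fit",x[:2],np.sqrt(x[2]+x[:2]@x[:2]))
E
```

```text
12.675 [ 0.5392 -0.2605  0.2467] [-0.0001  0.7047  0.7095  0.0001] [ 0.78  0.39 -0.56  1.7   0.23  1.12  0.16]
[[212.4857 179.7009]
 [257.5853 179.968 ]
 [167.2282 179.4218]
 [210.4432 133.4853]
 [214.3073 221.6714]]
scene 259 [0.5658 0.0019] [0.6729 0.1104] ((0.6185829639434814, 0.05640759319067001), 0.05468079820275307)
fit [0.6184 0.0566] 0.04868977928877801
side 204 [ 0.5224 -0.0056] [0.6897 0.1037] ((0.6060271263122559, 0.035828832536935806), 0.08575461804866791)
fit [0.6117 0.0456] 0.04673626534825388
```

View pics/w3v.png

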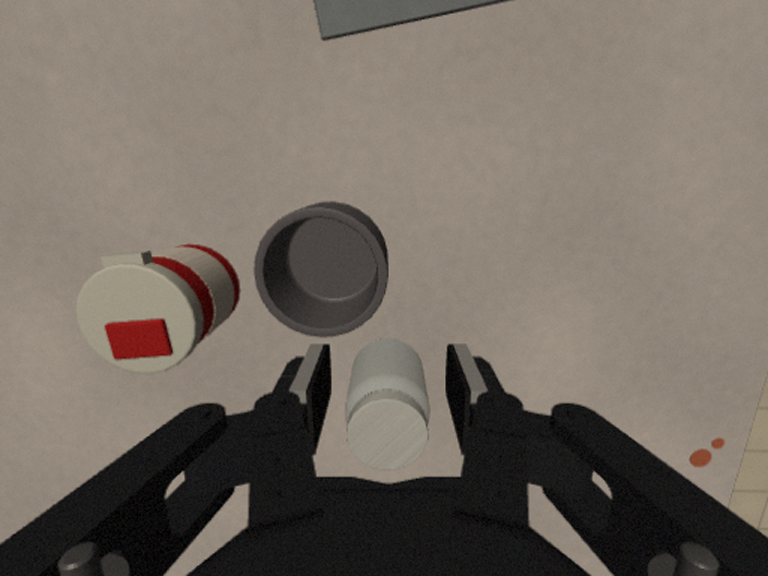

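The cup rim is a circle centred at (320,271) in the 1.5x view, so the cup is at (0.487, -0.263), clear of the jar and tub. I pinch its +x wall.

Emit:
move_arm(
  commands=[
    [[-0.0025,-0.002,0.033,0,0,0,0.045],[0,0,0.033,0,0,0,0.045],[0,0,0.033,0,0,0,0.045],[0,0,0.033,0,0,0,0.045],[0,0,0.033,0,0,0,0.045],[0,0,0.033,0,0,0,0.045],[0,0,0,0,0,0,0.045],[0,0,0,0,0,0,0.0],[0,0,0,0,0,0,0.0],[0,0,0,0,0,0,0.0],[0,0,0,0,0,0,0.0]],
  ],
  squeeze=40,
)

```text
t: 14.15
eef_pos: [0.5372, -0.2648, 0.0503]
tool_rot: [0.001, 0.706, 0.709, -0.0]
contact_force: [-2.8, 0.7, 6.1]
gripper_width: 0.108
grasp_force: 36.8
```

Emit:
move_arm(
  commands=[
    [[0,0,-0.01,0,0,0,0],[0,0,-0.02,0,0,0,0],[0,0,-0.035,0,0,0,0],[0,0,-0.04,0,0,0,0],[0,0,-0.03,0,0,0,0],[0,0,-0.015,0,0,0,0],[0,0,0,0,0,8,0],[0,0,0,0,0,8,0],[0,0,0,0,0,8,0],[0,0,0,0,0,8,0],[0,0,0,0,0,8,0],[0.0333,-0.0068,0,0,0,0,0],[0.0333,-0.0068,0,0,0,0,0],[0.0333,-0.0068,0,0,0,0,0],[0.0333,-0.0068,0,0,0,0,0],[0.0333,-0.0068,0,0,0,0,0],[0.0333,-0.0068,0,0,0,0,0],[0.0333,-0.0068,0,0,0,0,0],[0.0333,-0.0068,0,0,0,0,0],[0,0,0,0,0,0,0]],
  ],
)

```text
t: 16.65
eef_pos: [0.666, -0.0204, 0.1985]
tool_rot: [-0.001, 0.904, 0.427, 0.001]
contact_force: [-0.2, -0.0, -1.3]
gripper_width: 0.11
grasp_force: 38.0
```

Emit:
move_arm(
  commands=[
    [[0,0,0,0,0,0,0],[0,0,0,0,0,0,0]],
  ],
)

```text
t: 16.9
eef_pos: [0.6651, -0.0266, 0.1984]
tool_rot: [0.0, 0.906, 0.424, -0.0]
contact_force: [0.1, -0.0, -1.2]
gripper_width: 0.108
grasp_force: 38.0
```

```bash
python3 - <<'E'
from h import *
np.set_printoptions(precision=4,suppress=True)
C,im=grab("wrist");o=bot.get_obs();print(o["t"],o["eef_pos"],o["tool_rot"],np.round(o["q"],2),o["grasp_force"])
cv2.imwrite("pics/w4.png",im)
def ring(C,im,c):
    h,s,v=cv2.split(cv2.cvtColor(im,cv2.COLOR_BGR2HSV))
    m=((h>3)&(h<16)&(s>130)); pts=np.argwhere(m)[:,::-1];P=onplane(C,pts,.006)[:,:2]
    P=P[np.linalg.norm(P-c,axis=1)<.072]
    for _ in range(4):
        A=np.c_[2*P,np.ones(len(P))];x=np.linalg.lstsq(A,(P**2).sum(1),rcond=None)[0];r=np.sqrt(x[2]+x[:2]@x[:2])
        e=np.abs(np.linalg.norm(P-x[:2],axis=1)-r); P2=P[e<.008]; P=P2
    return x[:2],r,len(P),P.min(0),P.max(0)
c0=np.array([.619,.055])
print("wrist",ring(C,im,c0))
C1=list(cam("wrist"));C1[2]=np.load("pics/C1.npy")[0];print("w1",ring(C1,cv2.imread("pics/w1.png"),c0))
for n in("scene","side"): print(n,ring(cam(n),cv2.imread(f"pics/{n}1.png"),c0))
v=np.hstack([cv2.resize(im,(512,384)),])
cv2.imwrite("pics/w4v.png",cv2.resize(im,(768,576)))
E
```

```text
16.95 [ 0.6652 -0.0265  0.1985] [ 0.0003  0.9057  0.4238 -0.0003] [ 0.26  0.53 -0.44  1.59  0.25  1.08 -0.95] 37.977576405974105
wrist (array([0.6204, 0.054 ]), np.float64(0.048459386971287335), 959, array([0.5776, 0.0131]), array([0.6727, 0.1062]))
w1 (array([0.6233, 0.0577]), np.float64(0.047833954114081534), 759, array([0.5704, 0.0491]), array([0.6781, 0.1111]))
scene (array([0.6184, 0.0565]), np.float64(0.04866191339116031), 256, array([0.5658, 0.0019]), array([0.6729, 0.1104]))
side (array([0.6212, 0.0523]), np.float64(0.048751813035216064), 180, array([0.5683, 0.0002]), array([0.6706, 0.1037]))
```

View pics/w4v.png

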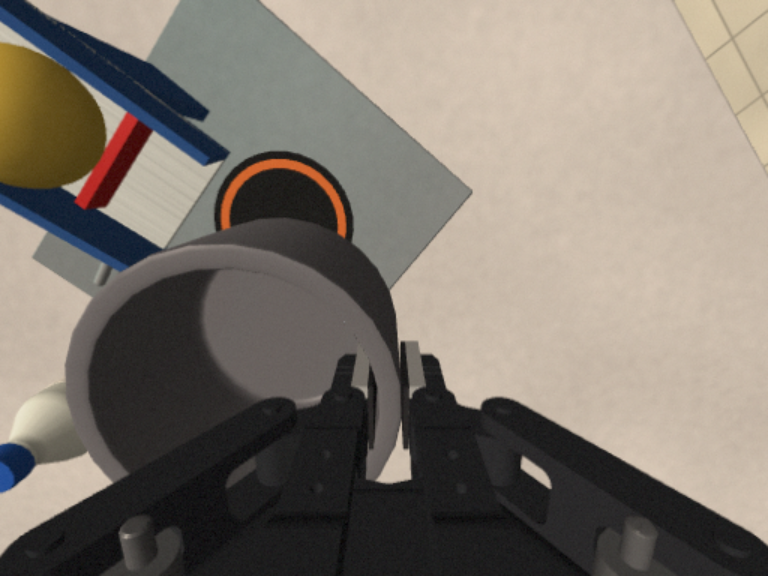

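The cup hangs level in front of the chute, with the mat ring at (285,215) in the 1.5x view. Four fits put the mat centre at (0.6205, 0.0545). I lower the cup and slide it in.

Emit:
move_arm(
  commands=[
    [[0,0,0.035,0,0,0,0],[0,0,0.035,0,0,0,0],[0,0,0.035,0,0,0,0],[0,0,0.025,0,0,0,0],[0,0,0.01,0,0,0,0],[0,0,0,0,0,0,0],[0.0084,-0.009,0,0,0,0,0],[0.0084,-0.009,0,0,0,0,0],[0.0084,-0.009,0,0,0,0,0],[0.0084,-0.009,0,0,0,0,0],[0,0,0,0,0,0,0],[0,0,0,0,0,0,0]],
  ],
)

```text
t: 18.45
eef_pos: [0.6595, 0.0235, 0.0585]
tool_rot: [0.0, 0.905, 0.425, -0.0]
contact_force: [-0.3, -0.4, -1.7]
gripper_width: 0.106
grasp_force: 38.1
```

```bash
python3 - <<'E'
from h import *
np.set_printoptions(precision=4,suppress=True)
o=bot.get_obs();q=np.array(o["tool_rot"]);M=R.from_quat(q[[1,2,3,0]]).as_matrix();c=np.array(o["eef_pos"])-M[:,1]*.05
d=np.array([.6205,.0545])-c[:2];print(o["t"],o["eef_pos"],"cup",c,"err",d,"tool",M[:2,:2].T@d,np.array(o["contact_force"]))
for n in("scene","side"):
    C,im=grab(n);h,s,v=cv2.split(cv2.cvtColor(im,cv2.COLOR_BGR2HSV))
    u=proj(C,[[*c[:2],.086]])[0];a=np.linspace(0,2*np.pi,24)
    pr=proj(C,np.c_[.6205+.054*np.cos(a),.0545+.054*np.sin(a),0*a+.086])
    x0,y0=(u-[60,45]).astype(int);k=im[y0:y0+90,x0:x0+120];k=cv2.resize(k,None,fx=3,fy=3,interpolation=cv2.INTER_CUBIC)
    for p in (pr-[x0,y0])*3: cv2.circle(k,tuple(int(i) for i in p),1,(0,255,0),-1)
    cv2.imwrite(f"pics/{n}5.png",k)
cv2.imwrite("pics/c5.png",np.hstack([cv2.imread("pics/scene5.png"),cv2.imread("pics/side5.png")]))
E
```

```text
18.45 [0.6595 0.0235 0.0585] cup [0.621  0.0555 0.0584] err [-0.0005 -0.001 ] tool [-0.0011  0.0002] [-0.2511 -0.4463 -1.6882]
```

View pics/c5.png

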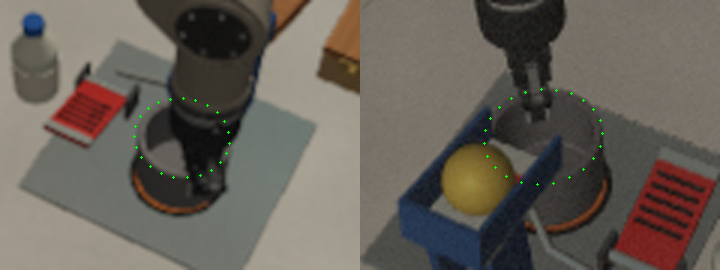

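Both views match the predicted rim (green dots); the cup is centred within about 1–2 mm. I set it down and release.

Emit:
move_arm(
  commands=[
    [[0,0,0.0025,0,0,0,0],[0,0,0,0,0,0,0],[0,0,0,0,0,0,0.03],[0,0,0,0,0,0,0.03],[0,0,-0.02,0,0,0,0.03],[0,0,-0.04,0,0,0,0.03],[0,0,-0.05,0,0,0,0.03],[0,0,-0.05,0,0,0,0],[0,0,-0.03,0,0,0,0],[0,0,0,0,0,0,0],[0,0,0,0,0,0,0]],
  ],
)

```text
t: 19.92
eef_pos: [0.6589, 0.0239, 0.246]
tool_rot: [0.0, 0.905, 0.425, -0.0]
contact_force: [0.3, -0.3, -0.3]
gripper_width: 0.001
grasp_force: 0.0
```

```bash
python3 - <<'E'
from h import *
np.set_printoptions(precision=4,suppress=True)
C,im=grab("wrist");o=bot.get_obs();print(o["t"],o["eef_pos"])
h,s,v=cv2.split(cv2.cvtColor(im,cv2.COLOR_BGR2HSV));cv2.imwrite("pics/w6.png",im)
# pedal red in wrist, scene, side
for n in("wrist","scene","side"):
    if n!="wrist": C,im=grab(n);h,s,v=cv2.split(cv2.cvtColor(im,cv2.COLOR_BGR2HSV))
    m=(((h<4)|(h>172))&(s>130)).astype(np.uint8);m=cv2.morphologyEx(m,cv2.MORPH_CLOSE,np.ones((5,5)))
    for g in cv2.findContours(m,0,2)[0]:
        if cv2.contourArea(g)>80: 
            P=onplane(C,g[:,0],.046)[:,:2].astype(np.float32);r=cv2.minAreaRect(P)
            if abs(r[0][0]-.5)<.15: print(n,r,cv2.boxPoints(r).tolist(),cv2.contourArea(g))
    u=np.array([512,384]);
a=np.radians(101.2);M=np.array([[np.cos(a),-np.sin(a)],[np.sin(a),np.cos(a)]])
for l in[(-.04,.125),(-.05,.125),(-.055,.125),(.055,.125)]:print(l,M@l+[.6205,.0545])
C=cam("wrist");a=np.linspace(0,2*np.pi,24)
k=cv2.imread("pics/w6.png")
for r,z in((.054,.086),(.046,.086),(.058,.006)):
    for p in proj(C,np.c_[.6205+r*np.cos(a),.0545+r*np.sin(a),0*a+z]): cv2.circle(k,tuple(int(i) for i in p),1,(0,255,0) if z>.01 else (255,0,255),-1)
for l,z in(((-.037,.125),.062),((-.04,.125),.034)):
    p=proj(C,[[*(M@l+[.6205,.0545]),z]])[0];cv2.circle(k,tuple(int(i) for i in p),2,(255,255,0),-1)
cv2.imwrite("pics/w6v.png",cv2.resize(k,(768,576)))
E
```

```text
19.975 [0.6586 0.0239 0.2453]
wrist ((0.49635231494903564, 0.03542820364236832), (0.06183348968625069, 0.09883484989404678), 0.2841516435146332) [[0.4651908874511719, 0.08469169586896896], [0.4656810164451599, -0.01414194144308567], [0.5275137424468994, -0.01383528858423233], [0.5270236134529114, 0.08499834686517715]] 2425.0
wrist ((0.5755734443664551, 0.13732144236564636), (0.07462722063064575, 0.01146587636321783), 10.854960441589355) [[0.5378478765487671, 0.13592477142810822], [0.5400071144104004, 0.1246640533208847], [0.6132990121841431, 0.1387181133031845], [0.6111397743225098, 0.14997883141040802]] 405.5
scene ((0.49599310755729675, 0.03420537710189819), (0.060648903250694275, 0.08712024241685867), 6.905182361602783) [[0.46065154671669006, 0.07380372285842896], [0.47112569212913513, -0.012684586457908154], [0.531334638595581, -0.005392968654632568], [0.5208605527877808, 0.08109533786773682]] 271.0
side ((0.4973709285259247, 0.034645453095436096), (0.0603703074157238, 0.10581925511360168), 14.544951438903809) [[0.4548654854297638, 0.07827869057655334], [0.48144087195396423, -0.024149151518940926], [0.5398763418197632, -0.008987784385681152], [0.5133010149002075, 0.09344005584716797]] 659.0
side ((0.3629957139492035, -0.37237828969955444), (0.044759124517440796, 0.032103393226861954), 5.07373046875) [[0.3392842710018158, -0.3583686947822571], [0.342123419046402, -0.3903462886810303], [0.3867071568965912, -0.3863878846168518], [0.383868008852005, -0.3544102907180786]] 86.0
(-0.04, 0.125) [ 0.5056 -0.009 ]
(-0.05, 0.125) [ 0.5076 -0.0188]
(-0.055, 0.125) [ 0.5086 -0.0237]
(0.055, 0.125) [0.4872 0.0842]
```

View pics/w6v.png

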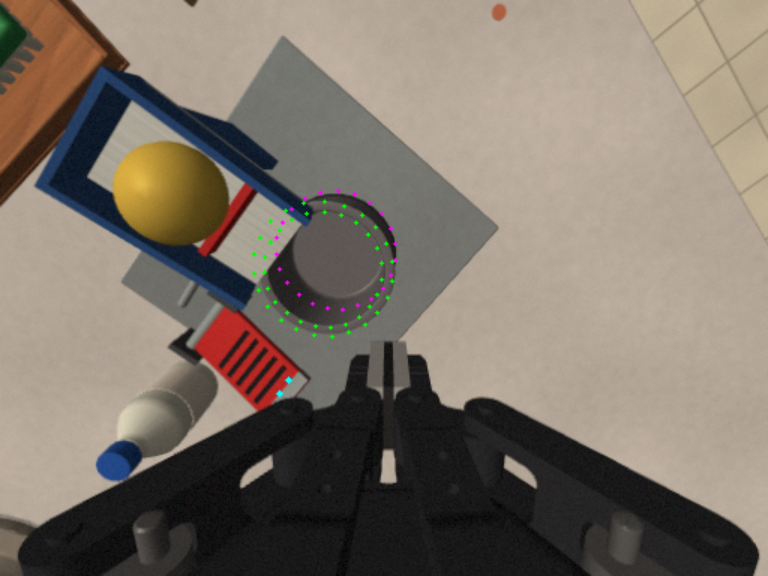

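The wrist view shows the cup centred on the mat (green and magenta circles match), the ball waiting behind the dam, and the pedal at (255,350) with its pad near (285,385). I move above the pad, turning the camera away from the chute.

```bash
python3 -c "
from h import *
go([.506,-.009,.245],0,7)"
```

```text
n 7 row [-0.0221, -0.0066, -0.0, -0.01, 0.02, 7.18]
```

Emit:
move_arm(
  commands=[
    [[-0.0221,-0.0066,0,0,0,7.18,0],[-0.0221,-0.0066,0,0,0,7.18,0],[-0.0221,-0.0066,0,0,0,7.18,0],[-0.0221,-0.0066,0,0,0,7.18,0],[-0.0221,-0.0066,0,0,0,7.18,0],[-0.0221,-0.0066,0,0,0,7.18,0],[-0.0221,-0.0066,0,0,0,7.18,0],[0,0,0.04,0,0,0,0],[0,0,0.05,0,0,0,0],[0,0,0.04,0,0,0,0],[0,0,0.03,0,0,0,0],[0,0,0,0,0,0,0],[0,0,0,0,0,0,0]],
  ],
)

```text
t: 21.7
eef_pos: [0.507, -0.0086, 0.0867]
tool_rot: [-0.0, 1.0, 0.0, 0.0]
contact_force: [0.3, 0.7, -0.1]
gripper_width: 0.006
grasp_force: 0.0
```

Emit:
move_arm(
  commands=[
    [[0,0,0.02,0,0,0,0],[0,0,0.012,0,0,0,0],[0,0,0.01,0,0,0,0],[0,0,0.008,0,0,0,0],[0,0,0.004,0,0,0,0],[0,0,0,0,0,0,0]],
  ],
)

```text
t: 22.45
eef_pos: [0.5081, -0.0102, 0.0338]
tool_rot: [0.001, 1.0, -0.001, 0.001]
contact_force: [-2.6, -4.7, 14.3]
gripper_width: 0.001
grasp_force: 7.1
```

Emit:
move_arm(
  commands=[
    [[0,0,0.002,0,0,0,0],[0,0,0,0,0,0,0],[0,0,0,0,0,0,0],[0,0,0,0,0,0,0],[0,0,0,0,0,0,0],[0,0,0,0,0,0,0],[0,0,0,0,0,0,0],[0,0,0,0,0,0,0],[0,0,0,0,0,0,0],[0,0,0,0,0,0,0],[0,0,0,0,0,0,0],[0,0,0,0,0,0,0],[0,0,0,0,0,0,0],[0,0,0,0,0,0,0]],
  ],
)

```text
t: 24.2
eef_pos: [0.5082, -0.0101, 0.0332]
tool_rot: [0.001, 1.0, -0.001, 0.002]
contact_force: [-6.0, -4.6, 31.1]
gripper_width: -0.001
grasp_force: 15.8
```

```bash
python3 - <<'E'
from h import *
np.set_printoptions(precision=4,suppress=True)
Q={}
for n in("scene","side"):
    C,im=grab(n);h,s,v=cv2.split(cv2.cvtColor(im,cv2.COLOR_BGR2HSV));cv2.imwrite(f"pics/{n}7.png",im)
    m=((h>17)&(h<32)&(s>120)&(v>60)).astype(np.uint8)
    u=proj(C,[[.6205,.0545,.042]])[0];print(n,"expect in cup",u)
    for g in cv2.findContours(m,0,2)[0]:
        if cv2.contourArea(g)>15 and np.linalg.norm(g[:,0].mean(0)-u)<70: print(cv2.minEnclosingCircle(g),cv2.contourArea(g))
E
```

```text
scene expect in cup [286.6917 190.7466]
((288.8038024902344, 186.6392364501953), 8.610745429992676) 202.5
((346.0, 161.5), 6.946321964263916) 39.5
side expect in cup [222.4698 220.4241]
```

The ball now sits at scene (289,187), where the cup is. I let the pedal up.

Emit:
move_arm(
  commands=[
    [[0,0,-0.006,0,0,0,0],[0,0,-0.01,0,0,0,0],[0,0,-0.012,0,0,0,0],[0,0,-0.015,0,0,0,0],[0,0,-0.04,0,0,0,0],[0,0,-0.06,0,0,0,0],[0,0,-0.06,0,0,0,0],[0,-0.05,-0.03,0,0,0,0],[0,0.06,0,0,0,0,0],[0,0.06,0,0,0,0,0],[0,0.06,0,0,0,0,0],[0,0.06,0,0,0,0,0],[0,0.06,0,0,0,0,0],[0,0,0,0,0,0,0],[0,0,0,0,0,0,0]],
  ],
)

```text
t: 26.18
eef_pos: [0.506, -0.2582, 0.2629]
tool_rot: [-0.0, 1.0, -0.0, -0.0]
contact_force: [-0.6, 0.2, -0.7]
gripper_width: 0.001
grasp_force: 0.0
```

```bash
python3 - <<'E'
from h import *
a=grab("scene")[1];b=grab("side")[1]
print(bot.get_obs()["t"])
k=np.hstack([cv2.resize(a[90:290,130:390],None,fx=1.5,fy=1.5),cv2.resize(b[110:384,60:400],None,fx=1.2,fy=1.095)])
cv2.imwrite("pics/end.png",k[:600,:800]);print(k.shape)
E
```

```text
26.275
(300, 798, 3)
```

View pics/end.png

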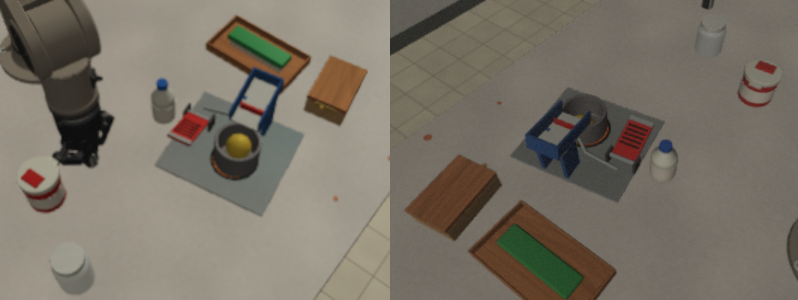

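The final views show the brush in the tray (258,47), the ball in the cup (238,147) on the mat, the pedal up, and the other things where they were.

```bash
python3 -c "
from station import bot
print(bot.hand_in())"
```

```text
the job is handed in; nothing more can be done
None
```

The job is done and handed in at about 26 s: the brush is in the tray, the cup with the yellow ball is centred on the mat to within about 2 mm, the pedal has sprung back up, and in the final pictures the jar, tub, bottle and peg box look undisturbed.

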